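# Open the sample case by its pop-out T-handle

### The job

Open the aluminium sample case so the pots inside can be reached: gently press the round release button on its lid until the T-handle pops up, turn the handle counter-clockwise (seen from above) until you feel it come up against its stop without forcing it, then slide the lid open most of the way towards its low front wall and let go. How far the handle has to turn differs from case to case; do not drag the lid while the latch still holds, and leave the other things on the table where they are.

Things in the scene. Friction and masses are not known exactly. Their poses are not given: they have to be found in the camera images.
- case: aluminium case fixed to the table, 240 x 180 x 92 mm high, with white pots inside. Origin: centre of its underside, on the table. +x points from the low front wall (nearest the robot) to the back, y along the 180 mm width, z up. The lid lies between rails on the two y sides, top face 87 mm above the table. On the lid stands a dark steel handle housing, 60 mm (x) by 130 mm (y), centred at x = -10, y = 0 mm, its flat rim 109 mm above the table
- lid (a joint): slide of the lid, m: 0 shut, grows as the lid slides along the case's -x over the low front wall, to 0.110 fully open. About 3 N of friction. The housing, button and handle travel with it. Until the latch is drawn it moves only about 2 mm
- release_button: round steel push button, 20 mm across, at x = -10, y = +45 mm in the case's frame with the lid shut. Origin on its axis at rim height (109 mm above the table) when not pressed; the top stands 10 mm above that. It sinks at most 7 mm straight down against a spring (2 N at first touch, 5 N at the bottom) onto a solid stop, and springs back. The handle is let go at 4 to 6 mm
- button_top (a point): centre of the button's top face; 119 mm above the table when not pressed
- tee_pop (a joint): how far the T-handle has popped up, m: 0 sunk in its slot, 0.024 fully out. A spring of 6 to 10 N pushes it up and holds it there; it cannot turn while sunk
- tee_turn (a joint): turn of the T-handle, rad: 0 as latched (bar along the case's y), grows counter-clockwise seen from above. Turning it takes about 0.08 N m of friction. It draws the latch bolt; the bolt comes clear of its keeper somewhere between 0.45 and 1.25 rad and a cushioned stop is met 0.12 rad after that (the place differs every time and cannot be seen); past the stop the torque rises by about 2.7 N m per rad. At rest it stays where it is left
- tee_grip (a point): centre of the T-handle's bar: steel, 64 mm long, 12 mm wide, 12 mm high, on a 12 mm round stem in its middle, at x = -10, y = -23 mm in the case's frame with the lid shut. Sunk: bar centre 102.5 mm above the table, top level with the housing rim, in a slot that leaves no room for fingers. Popped out: bar centre 126.5 mm above the table, its underside 11.5 mm above the rim. The point's y axis lies along the bar and turns with it, z up
- latch_bolt: steel bolt hidden under the lid, 70 x 10 x 6 mm, origin at its middle; drawn along the case's +y by 15 mm per rad of handle turn. It touches only its keeper and the end stop, so the force on it tells how hard the latch is forced: 20 N, the most it stands, is 0.3 N m on the handle (friction apart), or 20 N of pull on the lid against the keeper (friction apart)
- tub: bystander: grey lidded tub, 70 mm across, 80 mm high, to the left of the case; origin at the centre of its underside
- small_bottle: bystander: small white bottle, 69 mm across, 150 mm high, to the right of the case; origin at the centre of its underside
- clip: bystander: small black moulded clip, 24 x 36 x 19 mm, to the right of the case; origin at the centre of its underside

How it is judged:
By the outcome, as a careful person would: the job done as asked, in the order asked, and still so for the second after the job is handed in, with the robot touching nothing.
It also fails if it takes over 64 s, if anything falls off the work surface, if the arm or the gripper's body presses on something with over 40 N, if the wrist force passes 120 N, or if a joint passes its speed limit or range.

### The arm

A 6-joint arm with a two-finger parallel gripper is mounted at the origin on a cart in front of the work surface, level with it; the furniture and walls round the work are solid. World frame = base frame: x ahead of the robot, y to its left, z up, the work surface at z = 0. Lengths are in m, angles in rad, forces in N, time in s.
With the tool pointing down it reaches from about 0.375 to 0.9 m from the base axis. Payload 3.1 kg.
Tool frame: the origin (TCP) lies where the fingers leave the gripper's body, on its centre line; the fingertips stand 73 mm ahead of it and the grasp point (between the pads) lies 54 mm ahead of it; z points along the fingers, y is the line along which they close (so a half turn about z gives the same grasp; the last joint's range is limited). The gripper opens to 85 mm and grips with 20 to 120 N. Pads are 22 mm wide; open, the fingers measure 114 mm over their backs; the gripper's body (76 mm by 85 mm) begins 54 mm behind the grasp point. The pads swing forward as they close: fully open they stand 13 mm farther back than shut.
Start: joints at [0.973, 0.527, 1.433, -0, 1.181, -0.178], TCP at [0.255, 0.571, 0.304] pointing down, gripper open.
Joint ranges: [-3.08, 3.08], [-0.75, 2.2], [0.22, 2.44], [-1.43, 4.57], [0, 2.65], [-2.85, 2.85]. Speed limits (rad/s): [2.79, 2.79, 3.14, 3.14, 3.14, 3.14].

### API

Orientations are given as a unit quaternion [x, y, z, w].
In Python, from station import manip gives the robot as it stands.
- The arm moves only by the tool step_arm, never from a script. Its argument "moves" is one flat list of numbers, 5 for each row, row after row: the opening, from 0 (shut) to 1 (fully open), then the shift along the world's x, y, z scaled (see below), then the turn about the world's z scaled (see below). In form: [fingers, x, y, z, yaw, fingers, x, y, z, yaw, ...]. A call has 1 to 12 rows; each row is the pose to reach, as a shift and turn from the pose commanded when the call began, turning the shorter way round; what a row does not reach only later rows make up. The controller multiplies each number of a shift by 200 mm and each number of a turn by pi rad. A row lasts 1/8 s, in which the tool goes at most 62.5 mm and 10.7 degrees, less where a joint would pass 70% of its speed; a pose out of reach is approached as far as the arm can. A call with a number of a shift or a turn outside -1 to 1 is refused whole. A call with a gripper value outside its range is refused whole. The fingers move at their own pace and stop on an object; "grip_force" is the grip in N (left out, the last holds). Time passes only in rows, so rows that repeat a pose let the fingers close. It gives the time, the measured TCP pose, the force, the opening and the grip force at its end, in the units of the state.
- manip.sense(): the state, without advancing time (a new reading comes with each control period).
- manip.snapshot(name): name is "scene" or "top" or "wrist"; returns a dict with "color" (420x560x3 uint8, blue, green, red), "z_map" (420x560 float32, m along the optical axis (not along the pixel's ray), 0 where there is no reading), "fovy" (degrees; the focal length in pixels is half the picture's height over the tangent of half this angle, whatever the lens; pixels are square), "cx", "cy" (the principal point, pixels), "R" (3x3) and "t" (3): a world point X has camera coordinates R X + t; the wrist camera has in their place "mount" (4x4, takes a point from camera to tool coordinates, whose origin is the TCP and whose axes are the flange's). Camera axes: x right, y down, z forward; pixel columns grow to the right and rows downward; lengths in m; the calibration is good to about 2 mm. A picture is of the moment at which its call begins: read the wrist's pose just before it.
- manip.sign_off(): hands the job in; it is judged then, once.
The state is a dict: "t": time; "q": joint angles; "qd": joint speeds; "tau": joint torques, N m; "tcp_pos": TCP position; "tool_rot": TCP orientation; "force": force on the tool from outside, world axes, zero at the start; "ft_torque": the same for the moment, N m; "finger_gap": opening from 0.0 (shut) to 1.0 (fully open); "gripper_force": force on a finger pad.
Only numpy, scipy, OpenCV 4.12 (cv2) and the standard library are available. Lean on these libraries where they do the work, as an engineer would, in place of code of your own. Each camera call takes 0.05 s, during which the arm holds its last target. There are 200 camera calls.

## Working session

There is one attempt and no reset: what is moved stays moved. The work goes in short steps, Python scripts to look and compute and a tool call to move; the robot and the scene stay as the last step left them, time stands still between calls to the robot, and variables do not carry over. Pictures are saved under pics/ and viewed, at most 10 in all, crops included, and the job is handed in when it is done.

Besides the shell and the picture viewer there is one more tool, called after "Call:" as a command line: name --argument value ..., lists and objects as JSON in quotes. step_arm: Moves the arm, as the interface text tells. Its arguments: {"type":"object","properties":{"moves":{"type":"array","items":{"type":"number"}},"grip_force":{"type":"number"}},"required":["moves"]}

```bash
mkdir -p pics
python3 - <<'E'
from station import manip
import cv2,numpy as np
s=manip.sense();print({k:np.round(v,3) for k,v in s.items()})
for n in("top","scene"):
    d=manip.snapshot(n);cv2.imwrite(f"pics/{n}0.png",d["color"]);np.savez(f"{n}0.npz",**d)
    print(n,d["fovy"],d["cx"],d["cy"],d["R"],d["t"])
E
```

```text
{'t': np.float64(0.0), 'q': array([ 0.973,  0.528,  1.434,  0.   ,  1.181, -0.179]), 'qd': array([ 0.   ,  0.   , -0.001, -0.002, -0.001, -0.001]), 'tau': array([-0.0000e+00, -4.4236e+01, -1.7802e+01, -0.0000e+00,  9.0000e-03,
        0.0000e+00]), 'tcp_pos': array([0.254, 0.57 , 0.303]), 'tool_rot': array([ 0.208,  0.978, -0.001, -0.   ]), 'force': array([-0.086,  0.275, -0.443]), 'ft_torque': array([-0.036,  0.051, -0.11 ]), 'gripper_force': np.float64(0.0), 'finger_gap': np.float64(1.0)}
top 43.03349764462991 279.577573303379 212.38736283593886 [[ 0.02152854 -0.99960824 -0.0178856 ]
 [-0.99636668 -0.01997738 -0.0827909 ]
 [ 0.08240116  0.01960299 -0.99640643]] [-0.08600069  0.5789036   1.24635949]
scene 54.16530207938152 279.5420099114989 214.23643043778674 [[ 0.81767155 -0.57565304 -0.00606736]
 [-0.23640755 -0.32615202 -0.91527937]
 [ 0.52490447  0.74983227 -0.40277395]] [-0.52035883  0.19811524  0.72260758]
```

View pics/top0.png

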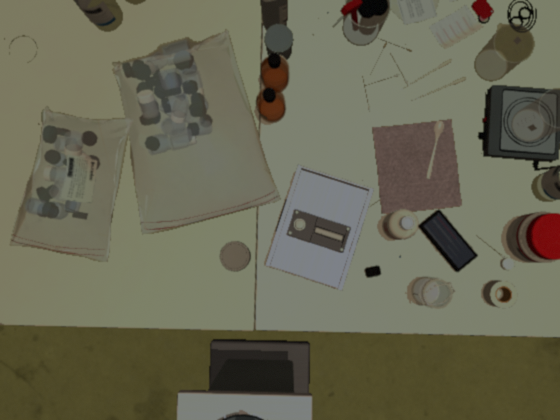

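The top view shows the case at about (320,228): dark housing, round button near (299,225), T-bar near (331,234). The tub is at (235,256), the bottle at (402,224) and the clip at (373,271).

```bash
cat > h.py <<'E'
import numpy as np,cv2
def ray(d,u,v,z):
    f=210/np.tan(np.radians(d["fovy"])/2)
    r=d["R"].T@np.array([(u-d["cx"])/f,(v-d["cy"])/f,1]); o=-d["R"].T@d["t"]
    return o+r*(z-o[2])/r[2]
E
python3 - <<'E'
from h import *
d=dict(np.load("top0.npz"));im=d["color"]
g=cv2.cvtColor(im,cv2.COLOR_BGR2GRAY);
roi=np.zeros_like(g);roi[195:265,278:362]=1
m=((g<105)&(roi>0)).astype(np.uint8)
m=cv2.morphologyEx(m,cv2.MORPH_CLOSE,np.ones((9,9)))
c=max(cv2.findContours(m,0,2)[0],key=cv2.contourArea)
b=cv2.boxPoints(cv2.minAreaRect(c));P=np.array([ray(d,*p,.109) for p in b])
print(b,P,P.mean(0),[np.linalg.norm(P[i]-P[i-1]) for i in range(4)])
# case top outline
print("z at button/tee",d["z_map"][225,299],d["z_map"][234,331])
print("btn",ray(d,299,225,.119),"tee",ray(d,331,234.5,.109))
cv2.imwrite("pics/crop0.png",cv2.resize(im[160:295,255:385],None,fx=4.4,fy=4.4,interpolation=cv2.INTER_CUBIC))
E
```

```text
[[263.80002 223.4    ]
 [279.80002 191.4    ]
 [354.20004 228.6    ]
 [338.20004 260.6    ]] [[ 0.54825327 -0.04114841  0.109     ]
 [ 0.62041919 -0.07511881  0.109     ]
 [ 0.54082407 -0.24137429  0.109     ]
 [ 0.46960328 -0.20695024  0.109     ]] [ 0.54477495 -0.14114794  0.109     ] [np.float64(0.18351040448270184), np.float64(0.07976156922582614), np.float64(0.18432652234081617), np.float64(0.0791038358899926)]
z at button/tee 1.1662194 1.174078
btn [ 0.54569969 -0.11910475  0.119     ] tee [ 0.52671678 -0.19035253  0.109     ]
```

View pics/crop0.png

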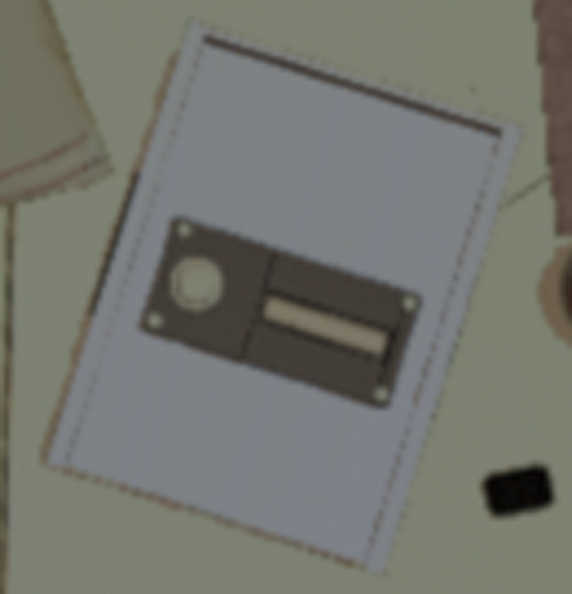

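Crop: housing corners (175,218),(420,297),(387,407),(140,327); button (196,283); bar from (265,308) to (386,343).

Run:
```python
from h import *
d=dict(np.load("top0.npz"))
R=lambda u,v,z:ray(d,255+(u+.5)/4.4-.5,160+(v+.5)/4.4-.5,z)
H=[R(*p,.109) for p in((175,218),(420,297),(387,407),(140,327))]
print([np.linalg.norm(H[i]-H[i-1]).round(4) for i in range(4)])
c=np.mean(H,0);ey=(H[0]-H[1])+(H[3]-H[2]);a=np.arctan2(-ey[0],ey[1])
o=[R(*p,.09) for p in((192,20),(520,128),(380,572),(45,462))]
e2=(o[0]-o[3])+(o[1]-o[2]);a2=np.arctan2(e2[1],e2[0])
print("yaw",a,a2,np.degrees([a,a2]),[np.linalg.norm(o[i]-o[i-1]).round(4) for i in range(4)])
ex=np.array([np.cos(a2),np.sin(a2)]);ey=np.array([-ex[1],ex[0]])
print("centre",c,"outline centre-.01ex",np.mean(o,0)[:2]-.01*ex)
print("btn",R(196,283,.119),c[:2]+.045*ey,"tee",R(326,325,.109),c[:2]-.023*ey,"ex",ex)
```

```text
[np.float64(0.0578), np.float64(0.1294), np.float64(0.0577), np.float64(0.13)]
yaw -0.2929137084627117 -0.296707785763186 [-16.78271926 -17.00010387] [np.float64(0.2395), np.float64(0.1774), np.float64(0.2379), np.float64(0.1785)]
centre [ 0.53490454 -0.16219296  0.109     ] outline centre-.01ex [ 0.53571789 -0.16218727]
btn [ 0.54805741 -0.1194106   0.119     ] [ 0.54806135 -0.11915927] tee [ 0.5288725  -0.18525571  0.109     ] [ 0.52817995 -0.18418796] ex [ 0.95630423 -0.29237344]
```

Call:
step_arm --moves '[0, 0.1, -0.24, 0, -0.04, 0, 0.2, -0.48, 0, -0.08, 0, 0.3, -0.72, 0, -0.115, 0, 0.37, -0.86, 0, -0.115]'

```text
t: 0.6
tcp_pos: [0.3288, 0.3965, 0.3035]
tool_rot: [0.382, 0.924, -0.001, -0.0]
force: [0.2, 0.4, -0.3]
finger_gap: 0.142
gripper_force: 0.0
```

Call:
step_arm --moves '[0, 0.1, -0.24, 0, -0.04, 0, 0.2, -0.48, 0, -0.08, 0, 0.3, -0.72, 0, -0.115, 0, 0.37, -0.86, 0, -0.115]'

```text
t: 1.1
tcp_pos: [0.4031, 0.2246, 0.3037]
tool_rot: [0.542, 0.841, -0.0, -0.0]
force: [0.7, 1.3, -0.8]
finger_gap: 0.002
gripper_force: 0.0
```

Call:
step_arm --moves '[0, 0.1, -0.24, 0, -0.04, 0, 0.2, -0.48, 0, -0.08, 0, 0.3, -0.72, 0, -0.115, 0, 0.37, -0.86, 0, -0.115]'

```text
t: 1.6
tcp_pos: [0.4774, 0.0525, 0.3037]
tool_rot: [0.684, 0.729, -0.0, 0.0]
force: [0.4, 0.6, -0.5]
finger_gap: 0.0
gripper_force: 0.0
```

Call:
step_arm --moves '[0, 0.1, -0.24, 0, -0.04, 0, 0.2, -0.48, -0.1, -0.08, 0, 0.3, -0.72, -0.2, -0.115, 0, 0.36, -0.86, -0.25, -0.115, 0, 0.36, -0.86, -0.25, -0.115, 0, 0.36, -0.86, -0.25, -0.115]'

```text
t: 2.35
tcp_pos: [0.548, -0.1165, 0.2537]
tool_rot: [0.803, 0.596, -0.0, -0.001]
force: [0.2, 0.3, -0.8]
finger_gap: 0.002
gripper_force: 0.0
```

```bash
cat >> h.py <<'E'
from scipy.spatial.transform import Rotation
def wrist(manip):
    s=manip.sense();d=dict(manip.snapshot("wrist"))
    T=np.eye(4);T[:3,:3]=Rotation.from_quat(s["tool_rot"]).as_matrix();T[:3,3]=s["tcp_pos"]
    W=np.linalg.inv(T@d["mount"]);d["R"]=W[:3,:3];d["t"]=W[:3,3];return d
E
python3 - <<'E'
from h import *
from station import manip
d=wrist(manip);np.savez("w1.npz",**d);cv2.imwrite("pics/w1.png",d["color"])
f=210/np.tan(np.radians(d["fovy"])/2)
for p in((.548,-.1193,.119),(.5283,-.1843,.109)):
    c=d["R"]@np.array(p)+d["t"];print(c[:2]/c[2]*f+[d["cx"],d["cy"]],c[2])
E
```

```text
[282.45005784 232.54981159] 0.21584486430660754
[282.0391542  320.74335682] 0.24330952953905788
```

View pics/w1.png

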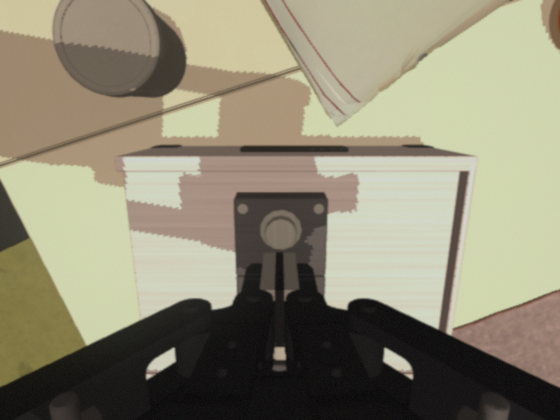

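The button is at (280,230), within about 2 mm of the estimate. Descending.

Call:
step_arm --moves '[0, 0, -0.005, -0.12, 0, 0, 0, -0.005, -0.22, 0, 0, 0, -0.005, -0.27, 0, 0, 0, -0.005, -0.29, 0, 0, 0, -0.005, -0.29, 0]' --grip_force 60

```text
t: 3.02
tcp_pos: [0.5489, -0.118, 0.1963]
tool_rot: [0.803, 0.596, 0.0, 0.0]
force: [-0.2, 0.4, 0.5]
finger_gap: 0.003
gripper_force: 0.0
```

Call:
step_arm --moves '[0, 0, 0, -0.01, 0, 0, 0, 0, -0.015, 0, 0, 0, 0, -0.02, 0, 0, 0, 0, -0.02, 0]'

```text
t: 3.52
tcp_pos: [0.5486, -0.1183, 0.1919]
tool_rot: [0.803, 0.596, -0.0, -0.0]
force: [-0.2, -0.9, 0.2]
finger_gap: -0.001
gripper_force: 0.0
```

Call:
step_arm --moves '[0, 0, 0, -0.005, 0, 0, 0, 0, -0.01, 0, 0, 0, 0, -0.01, 0]'

```text
t: 3.9
tcp_pos: [0.5487, -0.1183, 0.1908]
tool_rot: [0.803, 0.596, 0.0, 0.0]
force: [-2.1, 0.5, 6.5]
finger_gap: 0.002
gripper_force: 2.9
```

Call:
step_arm --moves '[0, 0, 0, -0.005, 0, 0, 0, 0, -0.01, 0, 0, 0, 0, -0.01, 0]'

```text
t: 4.28
tcp_pos: [0.5488, -0.1183, 0.1889]
tool_rot: [0.803, 0.596, 0.0, 0.0]
force: [-1.0, -0.5, 6.1]
finger_gap: -0.001
gripper_force: 3.2
```

Call:
step_arm --moves '[0, 0, 0, -0.005, 0, 0, 0, 0, -0.005, 0]'

```text
t: 4.53
tcp_pos: [0.5488, -0.1183, 0.188]
tool_rot: [0.803, 0.596, 0.0, 0.0]
force: [-1.5, 0.4, 6.0]
finger_gap: 0.003
gripper_force: 3.5
```

Call:
step_arm --moves '[0, 0, 0, -0.005, 0, 0, 0, 0, -0.005, 0]'

```text
t: 4.78
tcp_pos: [0.5488, -0.1183, 0.1864]
tool_rot: [0.803, 0.596, 0.0, 0.0]
force: [-1.4, 0.1, 4.1]
finger_gap: 0.002
gripper_force: 1.9
```

Run:
```python
from h import *
from station import manip
d=manip.snapshot("top");d0=np.load("top0.npz")
w=wrist(manip);cv2.imwrite("pics/w2.png",w["color"])
s=manip.sense();print(s["force"],s["tcp_pos"])
cv2.imwrite("pics/scene2.png",manip.snapshot("scene")["color"])
```

```text
[-0.8869958  -0.27226451  4.50928256] [ 0.54877464 -0.11833663  0.18618754]
```

View pics/scene2.png

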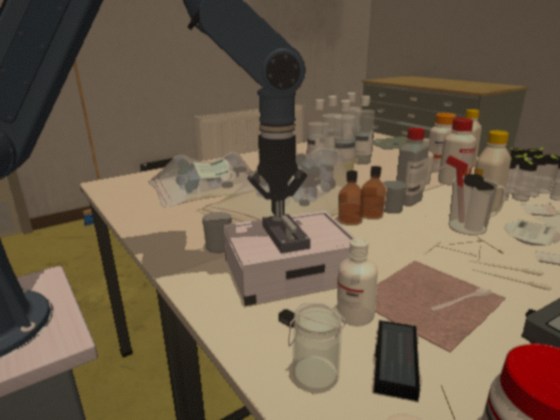

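The scene picture shows the fingertips on the button near (278,215), with the housing at (287,233). It is too coarse to tell whether the handle popped, so I'll check depth.

```bash
cat >> h.py <<'E'
def cloud(d):
    f=210/np.tan(np.radians(d["fovy"])/2);z=d["z_map"];v,u=np.mgrid[:420,:560]
    C=np.stack([(u-d["cx"])/f*z,(v-d["cy"])/f*z,z],-1)
    return ((C-d["t"])@d["R"])[z>0]
EX=np.array([.9563,-.2924]);EY=np.array([.2924,.9563]);O=np.array([.5354,-.1622])+.01*EX
def case(P): q=P[:,:2]-O; return np.c_[q@EX,q@EY,P[:,2]]
E
python3 - <<'E'
from h import *
from station import manip
for n,d in(("before",dict(np.load("scene0.npz"))),("now",manip.snapshot("scene"))):
    c=case(cloud(d));k=(abs(c[:,0]+.01)<.012)&(c[:,1]>-.06)&(c[:,1]<.012)&(c[:,2]>.08)&(c[:,2]<.16)
    print(n,k.sum(),np.percentile(c[k,2],[5,50,80,95,100]).round(4))
E
```

```text
before 194 [0.1042 0.1083 0.1089 0.1096 0.1103]
now 292 [0.0973 0.1149 0.1315 0.1327 0.1338]
```

The handle is up: its top is at 0.132. Raise, then move above the T-handle.

Call:
step_arm --moves '[0, 0, 0, 0.1, 0, 0, 0, 0, 0.3, 0, 0.6, -0.05, -0.16, 0.3, 0, 0.6, -0.1, -0.325, 0.3, 0, 0.6, -0.1, -0.325, 0.3, 0, 0.6, -0.1, -0.325, 0.3, 0]'

```text
t: 5.72
tcp_pos: [0.5285, -0.1828, 0.2454]
tool_rot: [0.803, 0.596, 0.0, -0.001]
force: [-0.2, -0.5, 0.3]
finger_gap: 0.602
gripper_force: 0.0
```

Run:
```python
from h import *
from station import manip
d=wrist(manip);cv2.imwrite("pics/w3.png",d["color"])
for n,d in(("wrist",d),("scene",manip.snapshot("scene")),("top",manip.snapshot("top"))):
    P=cloud(d);c=case(P)
    k=(abs(c[:,0]+.01)<.025)&(c[:,1]>-.07)&(c[:,1]<.02)&(c[:,2]>.127)&(c[:,2]<.138)
    if k.sum()<5: print(n,k.sum());continue
    lo,hi=c[k].min(0),c[k].max(0);print(n,k.sum(),lo.round(4),hi.round(4),P[k].mean(0).round(4),((lo+hi)/2).round(4))
```

```text
wrist 2270 [-0.0174 -0.0557  0.1272] [-0.0052  0.008   0.1348] [ 0.5278 -0.1827  0.1322] [-0.0113 -0.0238  0.131 ]
scene 111 [-0.0179 -0.0607  0.1271] [-0.0056  0.0054  0.1337] [ 0.5234 -0.1916  0.1311] [-0.0118 -0.0277  0.1304]
top 0
```

View pics/w3.png

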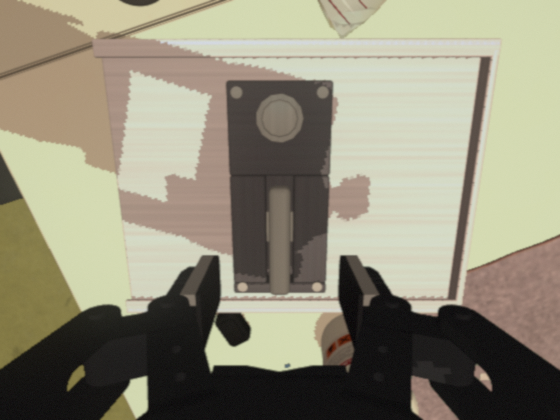

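The bar is upright at (279,240) between the open fingers, with the button at (280,118). Centred within 2 mm; descend and grip.

Call:
step_arm --moves '[0.6, -0.0065, -0.009, -0.1, 0, 0.6, -0.0065, -0.009, -0.22, 0, 0.6, -0.0065, -0.009, -0.285, 0, 0.6, -0.0065, -0.009, -0.285, 0]' --grip_force 40

```text
t: 6.38
tcp_pos: [0.5271, -0.1843, 0.188]
tool_rot: [0.803, 0.596, -0.0, -0.001]
force: [0.6, -1.4, 0.3]
finger_gap: 0.598
gripper_force: 0.0
```

Call:
step_arm --moves '[0.05, 0, 0, 0, 0, 0.05, 0, 0, 0, 0, 0.05, 0, 0, 0, 0, 0.05, 0, 0, 0, 0, 0.05, 0, 0, 0, 0, 0.05, 0, 0, 0, 0]'

```text
t: 7.12
tcp_pos: [0.5277, -0.1852, 0.1893]
tool_rot: [0.803, 0.596, 0.0, 0.001]
force: [0.4, -0.4, 4.3]
finger_gap: 0.127
gripper_force: 42.6
```

```bash
python3 -c "
from station import manip
s=manip.sense();print(s['tcp_pos'],s['force'],s['ft_torque'],s['tool_rot'],s['q'])"
```

```text
[ 0.52773721 -0.18524881  0.18928992] [ 0.36974013 -0.38279239  4.32176129] [ 0.07719379 -0.0633556   0.01184472] [8.03113179e-01 5.95826183e-01 2.78569195e-04 5.51694509e-04] [-5.37410534e-01  5.99890189e-01  1.70047446e+00  1.20233499e-04
  8.39995184e-01 -2.43282650e-01]
```

Call:
step_arm --moves '[0.05, 0, 0, 0.005, 0.03, 0.05, 0, 0, 0.005, 0.06, 0.05, 0, 0, 0.005, 0.09, 0.05, 0, 0, 0.005, 0.12, 0.05, 0, 0, 0.005, 0.14, 0.05, 0, 0, 0.005, 0.14, 0.05, 0, 0, 0.005, 0.14]'

```text
t: 8.0
tcp_pos: [0.5277, -0.1853, 0.1899]
tool_rot: [0.654, 0.756, 0.0, 0.0]
force: [1.1, 0.0, 2.2]
finger_gap: 0.126
gripper_force: 42.4
```

```bash
cat > s.py <<'E'
from station import manip
import numpy as np
s=manip.sense();x,y=s['tool_rot'][:2]
print('turn',np.arctan2(y*y-x*x,2*x*y)+.2953,'F',s['force'].round(2),'M',s['ft_torque'].round(3),s['tcp_pos'].round(4),'gap',round(float(s['finger_gap']),3))
E
python3 s.py
```

```text
turn 0.4402861051263018 F [1.15 0.01 2.18] M [-0.053 -0.163  0.076] [ 0.5277 -0.1853  0.1899] gap 0.126
```

Call:
step_arm --moves '[0.05, 0, 0, 0, 0.015, 0.05, 0, 0, 0, 0.015, 0.05, 0, 0, 0, 0.015]'

```text
t: 8.38
tcp_pos: [0.5277, -0.1852, 0.1899]
tool_rot: [0.636, 0.772, 0.0, 0.0]
force: [1.0, -0.6, 0.6]
finger_gap: 0.127
gripper_force: 42.3
```

```bash
python3 s.py
```

```text
turn 0.48728451756841057 F [ 0.95 -0.58  0.63] M [-0.062 -0.347  0.017] [ 0.5277 -0.1852  0.1899] gap 0.127
```

Call:
step_arm --moves '[0.05, 0, 0, 0, 0.015, 0.05, 0, 0, 0, 0.015, 0.05, 0, 0, 0, 0.015]'

```text
t: 8.75
tcp_pos: [0.5277, -0.1852, 0.1899]
tool_rot: [0.618, 0.786, 0.0, 0.0]
force: [2.0, -0.4, 0.3]
finger_gap: 0.131
gripper_force: 42.2
```

```bash
python3 s.py
```

```text
turn 0.53443424214427 F [ 1.97 -0.39  0.32] M [-0.081 -0.408  0.037] [ 0.5277 -0.1852  0.1899] gap 0.131
```

```bash
cat > s.py <<'E'
from station import manip
import numpy as np
T=[];M=[];F=[]
for i in range(5):
    s=manip.sense();T.append(s['tau'][5]);M.append(s['ft_torque'][2]);F.append(s['force']);
    if i<4: manip.snapshot("top")
x,y=s['tool_rot'][:2]
print('turn',(np.arctan2(y*y-x*x,2*x*y)+.2953).round(4),'tau6',np.mean(T).round(4),np.std(T).round(4),'Mz',np.mean(M).round(3),np.std(M).round(3),'F',np.mean(F,0).round(1),'q6',s['q'][5].round(4))
E
python3 s.py
```

```text
turn 0.5348 tau6 -0.0026 0.0067 Mz 0.031 0.007 F [ 2.6 -0.9  0.2] q6 -0.777
```

Call:
step_arm --moves '[0.05, 0, 0, 0, 0.015, 0.05, 0, 0, 0, 0.015, 0.05, 0, 0, 0, 0.015]'

```text
t: 9.32
tcp_pos: [0.5275, -0.1852, 0.1899]
tool_rot: [0.599, 0.801, -0.0, 0.0]
force: [2.8, -0.4, -0.5]
finger_gap: 0.131
gripper_force: 42.1
```

```bash
python3 s.py
```

```text
turn 0.5821 tau6 0.0002 0.0034 Mz -0.024 0.023 F [ 2.6 -1.  -0.2] q6 -0.8242
```

Call:
step_arm --moves '[0.05, 0, 0, 0, 0.015, 0.05, 0, 0, 0, 0.015, 0.05, 0, 0, 0, 0.015]'

```text
t: 9.9
tcp_pos: [0.5274, -0.1851, 0.1899]
tool_rot: [0.58, 0.815, -0.0, 0.0]
force: [1.8, -1.2, -0.8]
finger_gap: 0.127
gripper_force: 42.0
```

```bash
python3 s.py
python3 - <<'E'
from h import *
from station import manip
d=wrist(manip);cv2.imwrite("pics/w4.png",d["color"])
E
```

```text
turn 0.6292 tau6 0.006 0.0048 Mz 0.005 0.014 F [ 2.7 -1.5 -0.4] q6 -0.8713
```

View pics/w4.png

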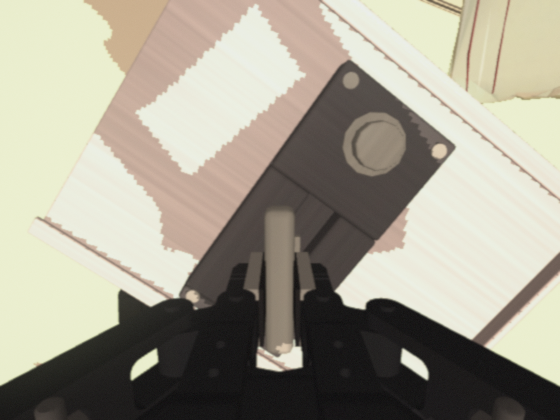

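The handle turns with the gripper: the bar is upright at (280,280) and the housing is rotated behind it. Continuing in small steps.

```bash
sed -i "s/range(5)/range(3)/;s/i<4/i<2/;s/^x,y/print('T',np.round(T,3),'M',np.round(M,3));x,y/" s.py; python3 s.py
```

```text
T [-0.002 -0.004 -0.005] M [0.016 0.009 0.011]
turn 0.6294 tau6 -0.0038 0.0012 Mz 0.012 0.003 F [ 2.1 -1.7 -0.4] q6 -0.8715
```

Call:
step_arm --moves '[0.05, 0, 0, 0, 0.01, 0.05, 0, 0, 0, 0.02]'

```text
t: 10.5
tcp_pos: [0.5274, -0.1851, 0.1899]
tool_rot: [0.553, 0.833, -0.0, -0.0]
force: [2.5, -3.5, -0.1]
finger_gap: 0.13
gripper_force: 42.0
```

```bash
python3 s.py
```

```text
T [ 0.084 -0.093 -0.094] M [-0.111 -0.056 -0.021]
turn 0.6932 tau6 -0.0343 0.0834 Mz -0.062 0.037 F [ 2.5 -2.7 -0. ] q6 -0.9353
```

Call:
step_arm --moves '[0.05, 0, 0, 0, 0.01, 0.05, 0, 0, 0, 0.015, 0.05, 0, 0, 0, 0.015]'

```text
t: 10.98
tcp_pos: [0.5274, -0.1851, 0.1899]
tool_rot: [0.534, 0.846, -0.0, 0.0]
force: [2.3, -1.3, -0.1]
finger_gap: 0.129
gripper_force: 42.0
```

```bash
python3 s.py
```

```text
T [-0.054 -0.034 -0.028] M [ 0.013 -0.076 -0.033]
turn 0.7396 tau6 -0.0386 0.0113 Mz -0.032 0.037 F [ 2.5 -2.   0. ] q6 -0.9816
```

Call:
step_arm --moves '[0.05, 0, 0, 0, 0.01, 0.05, 0, 0, 0, 0.015, 0.05, 0, 0, 0, 0.015]'

```text
t: 11.45
tcp_pos: [0.5274, -0.1851, 0.1899]
tool_rot: [0.514, 0.858, -0.0, 0.0]
force: [2.4, -2.3, 0.1]
finger_gap: 0.128
gripper_force: 42.0
```

```bash
python3 s.py
```

```text
T [-0.124 -0.105 -0.1  ] M [-0.099 -0.117 -0.074]
turn 0.7866 tau6 -0.1097 0.0106 Mz -0.097 0.017 F [ 2.4 -2.4 -0. ] q6 -1.0287
```

Call:
step_arm --moves '[0.05, 0, 0, 0, 0.005, 0.05, 0, 0, 0, 0.01, 0.05, 0, 0, 0, 0.01]'

```text
t: 11.92
tcp_pos: [0.5274, -0.1851, 0.1899]
tool_rot: [0.5, 0.866, -0.0, 0.0]
force: [2.4, -2.8, -1.2]
finger_gap: 0.128
gripper_force: 42.0
```

```bash
python3 s.py
```

```text
T [-0.185 -0.166 -0.161] M [-0.199 -0.151 -0.121]
turn 0.818 tau6 -0.1707 0.0101 Mz -0.157 0.032 F [ 2.  -3.1 -1. ] q6 -1.0601
```

Torque climbs about 2 N·m/rad beyond friction, so this is the stop. Ease back a little, then start sliding.

Call:
step_arm --moves '[0.05, 0, 0, 0, -0.01, 0.05, 0, 0, 0, -0.01, 0.05, -0.01, 0.003, 0, -0.01, 0.05, -0.02, 0.006, 0, -0.01, 0.05, -0.03, 0.009, 0, -0.01, 0.05, -0.04, 0.012, 0, -0.01]'

```text
t: 12.78
tcp_pos: [0.5209, -0.1832, 0.19]
tool_rot: [0.514, 0.858, 0.0, 0.002]
force: [6.1, -3.4, -3.4]
finger_gap: 0.129
gripper_force: 41.5
```

```bash
python3 s.py
```

```text
T [-0.061 -0.071 -0.069] M [-0.063 -0.034 -0.089]
turn 0.7862 tau6 -0.0671 0.0044 Mz -0.062 0.022 F [ 5.2 -3.2 -3.3] q6 -1.0325
```

The lid is sliding freely at about 3–5 N.

Call:
step_arm --moves '[0.05, -0.03, 0.009, 0, 0, 0.05, -0.07, 0.0215, 0, 0, 0.05, -0.11, 0.0335, 0, 0, 0.05, -0.15, 0.046, 0, 0, 0.05, -0.19, 0.058, 0, 0, 0.05, -0.23, 0.07, 0, 0]'

```text
t: 13.62
tcp_pos: [0.4728, -0.1686, 0.1899]
tool_rot: [0.514, 0.858, -0.0, 0.0]
force: [2.9, -4.1, -3.0]
finger_gap: 0.126
gripper_force: 41.7
```

Call:
step_arm --moves '[0.05, -0.04, 0.012, 0, 0, 0.05, -0.08, 0.0245, 0, 0, 0.05, -0.12, 0.0365, 0, 0, 0.05, -0.16, 0.049, 0, 0, 0.05, -0.185, 0.0565, 0, 0, 0.05, -0.195, 0.0595, 0, 0, 0.05, -0.195, 0.0595, 0, 0]'

```text
t: 14.5
tcp_pos: [0.4334, -0.1566, 0.1899]
tool_rot: [0.514, 0.858, -0.0, -0.001]
force: [0.9, -5.4, -2.4]
finger_gap: 0.124
gripper_force: 41.8
```

```bash
python3 s.py
```

```text
T [-0.08  -0.079 -0.08 ] M [-0.047 -0.098 -0.01 ]
turn 0.787 tau6 -0.0797 0.0002 Mz -0.052 0.036 F [ 0.5 -4.9 -1.6] q6 -1.0805
```

Slid about 98 mm. Release and lift away.

Call:
step_arm --moves '[0.3, 0, 0, 0, 0, 0.5, 0, 0, 0, 0, 0.5, 0, 0, 0, 0, 0.5, 0, 0, 0.1, 0, 0.5, 0, 0, 0.3, 0, 0.5, 0, 0, 0.6, 0, 0.5, 0, 0, 0.6, 0, 0.5, 0, 0, 0.6, 0]'

```text
t: 15.6
tcp_pos: [0.4338, -0.1562, 0.3097]
tool_rot: [0.514, 0.858, 0.0, -0.0]
force: [-1.2, 1.2, -0.6]
finger_gap: 0.501
gripper_force: 0.0
```

Run:
```python
from h import *
from station import manip
d=wrist(manip);P=cloud(d);c=case(P)
k=(c[:,2]>.127)&(c[:,2]<.138)&(c[:,0]<-.05)&(c[:,0]>-.16)&(abs(c[:,1]+.023)<.05)
r=cv2.minAreaRect((c[k,:2]*1000).astype(np.float32));print(r)
a=manip.snapshot("scene");b=manip.snapshot("top")["color"]
cv2.imwrite("pics/end.png",np.vstack([np.hstack([cv2.resize(a["color"],(400,300)),cv2.resize(b,(400,300))]),np.hstack([cv2.resize(d["color"],(400,300))]*2)]))
```

```text
((-110.13453674316406, -24.0556697845459), (11.627764701843262, 63.59947204589844), 44.74814224243164)
```

View pics/end.png

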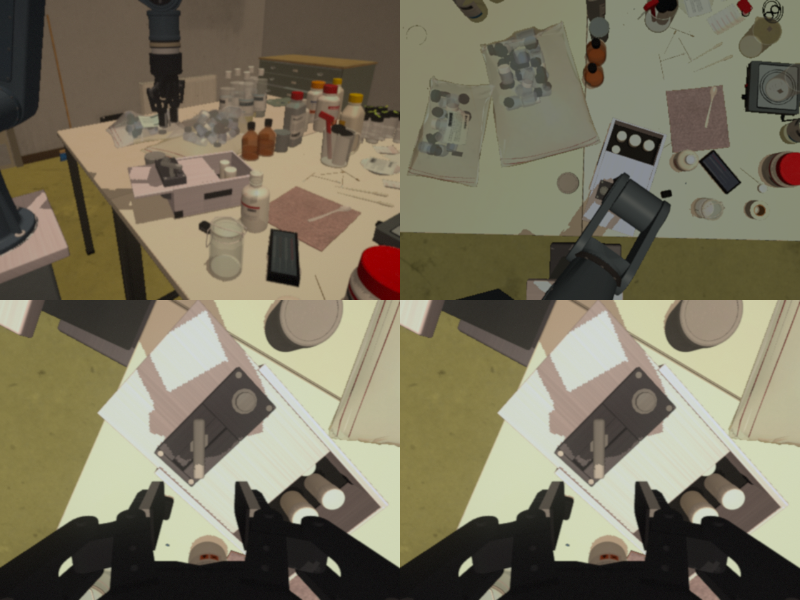

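The lid is open about 99 mm with the pots showing, the handle stays turned about 0.78 rad, and the tub, bottle and clip are in place. The gripper is clear.

```bash
python3 -c "
from station import manip
print(manip.sign_off())"
```

```text
the job is handed in; nothing more can be done
None
```

The case is open and the job is handed in: I pressed the button until the handle popped up, turned the handle gently to its stop (left at about 0.78 rad), and slid the lid open about 99 of 110 mm. The gripper was clear, and the tub, bottle and clip looked unmoved.

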